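# Hang the stylus tray and lock its keeper

### The job

Hang the stylus tray that has the angled rear strip on the rack's cleat, at the middle of the cleat, and let go of it so that it hangs fully home and upright. Then press in the latch tab on the rack's slider grip, slide it towards the tray to the next detent (the middle one of three), and let the tab spring back out there so that the keeper bar is locked over the tray's strip. Leave the other tray, the machined block and the ring gauge where they are.

Things in the scene. Friction and masses are not known exactly. Their poses are not given: they have to be found in the camera images.
- tray_grip (a point): The tray to hang: bare aluminium, 70 mm deep (x), 80 mm wide (y), walls 40 mm high, 0.2 to 0.3 kg, standing upright, z up. In its middle an upright grip fin along x, 44 mm long, 14 mm thick (y), rises to 85 mm. This point is the fin's grasp place: its middle, 66 mm above the tray's underside, 19 mm below the fin's top. Grasp with the fingers closing along y.
- tray_strip (a point): Middle of the lower edge of the tray's rear strip, 47.5 mm behind (+x of) and 13 mm below tray_grip. The rear wall is 75 mm tall, its outer face 36.5 mm behind tray_grip; from its top edge the strip (3 mm thick, 70 mm wide) slants back and down, 25 degrees off vertical, leaving a wedge-shaped gap open below. Axes as the tray's.
- plain_tray_grip (a point): The like point on the fin of a second tray of the same size and material, which has no taller rear wall and no strip; leave it alone. The trays may stand in either place.
- rack: Fixed rack on a 12 mm tapped steel plate (170 x 260 mm), on the table's right half, at varying place and yaw. Origin at table height under the cleat's middle; z up, +x into the rack, away from the side where the tray hangs, y along cleat and beam. The beam (top at z 130 mm, x 14 to 48 mm, y -70 to 150 mm) carries the slider.
- cleat_top (a point): Middle of the cleat's top edge, 126 mm above the table. The cleat is a steel strip, 100 mm long (y), 3 mm thick, leaning 25 degrees out to -x. Behind it (+x) is a slot, open at the top, 17 mm wide up to the beam's face; the tray's strip drops into it from above. Axes as the rack's.
- tray_home (a point): Where tray_grip lies when the tray hangs home at the cleat's middle, axes parallel to the rack's (126 mm above the table; tray's underside at 60 mm). To enter, keep the tray square above this point (x within 4 mm) and lower it from 20 mm or more above; let go about 3 mm above home or on contact, it slides home by itself. Axes as the rack's.
- lock_grip (a point): Grip of the slider on the beam, axes as the rack's: the middle of the squeezed grip, 170 mm above the table, 18 mm below the grip's top. A black block (34 mm wide in y) has its face 12 mm to +x of it. Grasp from above, block and tab between the fingers, closing along x: 34 mm wide free, 24 mm squeezed. All other parts of the slider lie below 147 mm.
- tab_face (a point): Outer face of the dark steel latch tab on the grip's -x side, 30 mm wide, 38 mm high; 22 mm from lock_grip when out, 12 mm when pressed fully in (towards +x). Axes as the rack's.
- keeper_end (a point): Free end of the slider's flat steel keeper bar, 55 mm to -y of lock_grip, 141 to 147 mm above the table, 43 mm deep in x. Just clear of the tray's place at the start; at the middle detent it covers half of the tray's strip, 5 mm above it.
- lock (a joint): Slider position in m: 0 at the start (open detent), growing as it slides to the rack's -y, towards the tray; detents at 0, 0.050 (middle) and 0.100. About 1.5 N of friction. Let go within about 2 mm of a detent, the pawl drops in and centres it.
- tab (a joint): Latch tab travel in m: 0 out (pawl in a detent), 0.010 fully in. A spring pushes it out with 3 N at 0 and 8 N at 0.010. The slider is free once it is pressed past about 0.005; between detents the tab cannot come out.
- engine_block: Machined aluminium block with bores, 100 x 110 mm, 104 mm high. Leave alone. Origin under its middle.
- ring_gauge: Steel ring lying flat, 56 mm across, 18 mm high. Leave alone. Origin under its middle.
There are look-alikes about, which are no part of the job. What is shaped like the part that bears tray_grip but green, orange or pink is not meant.

How it is judged:
By the outcome, as a careful person would: the job done as asked, in the order asked, and still so for the second after the job is handed in, with the robot touching nothing.
It also fails if it takes over 54 s, if anything falls off the work surface, if the arm or the gripper's body presses on something with over 40 N, if the wrist force passes 120 N, or if a joint passes its speed limit or range.

### The arm

A 6-joint arm with a two-finger parallel gripper is mounted at the origin on the work surface. World frame = base frame: x ahead of the robot, y to its left, z up, the work surface at z = 0. Lengths are in mm, angles in rad, forces in N, time in s.
With the tool pointing down it reaches from about 350 to 1000 mm from the base axis. Payload 7.1 kg.
Tool frame: the origin (TCP) lies between the finger pads; the fingertips stand 17 mm ahead of it and the grasp point (between the pads) lies 2 mm behind it (env.nose_length is the distance from the TCP to the fingertips, in mm); z points along the fingers, y is the line along which they close (so a half turn about z gives the same grasp; the last joint's range is limited). The gripper opens to 85 mm and grips with 20 to 120 N. Pads are 22 mm wide; open, the fingers measure 114 mm over their backs; the gripper's body (76 mm by 85 mm) begins 54 mm behind the grasp point. The pads swing forward as they close: fully open they stand 13 mm farther back than shut.
Start: joints at [-1.22, 0.423, 1.63, -0, 1.089, -0.019], TCP at [225.909, -582.726, 248.319] pointing down, gripper open.
Joint ranges: [-3, 3], [-0.9, 2.11], [0.09, 2.58], [-1.31, 4.45], [0.11, 2.69], [-2.54, 2.54]. Speed limits (rad/s): [2.39, 2.39, 3.01, 3.14, 3.14, 3.14].

### API

Orientations are given as a unit quaternion [x, y, z, w].
In Python, from plant import observe, cams, env, look_for, trace, tip_of gives the robot as it stands. The module is installed in compiled form; this text tells all that it offers.
- The arm moves only by the shell command python3 -m crank 'ROWS' [OPENING] [FORCE]. ROWS is JSON, a list of rows, each a list of 4 numbers: the shift along the tool's x, y, z in cm, then the turn about the tool's z in rad. A call has 1 to 8 rows; each row is the pose to reach, as a shift and turn from the pose commanded when the call began, along the tool's axes at that moment; what a row does not reach only later rows make up. A row lasts 1/8 s, in which the tool goes at most 62.5 mm and 10.7 degrees, less where a joint would pass 70% of its speed; a pose out of reach is approached as far as the arm can. A call with a gripper value outside its range is refused whole. OPENING is the gripper command: -1 is fully open, 1 is shut, values between are in proportion, set as the call begins (- or left out, the last holds). The fingers move at their own pace and stop on an object; FORCE is the grip in N (left out, the last holds). Time passes only in rows, so rows that repeat a pose let the fingers close. It gives the time, the measured TCP pose, the force, the opening and the grip force at its end, in the units of the state.
- observe(): the state, without advancing time (a new reading comes with each control period).
- cams.camera(name): name is "scene" or "top" or "wrist"; returns a dict with "pixels" (420x560x3 uint8, red, green, blue), "intrinsics" (3x3 intrinsics, pixels), "extrinsics" (4x4, takes a point from camera to world coordinates); the wrist camera has in their place "tool_from_camera" (4x4, takes a point from camera to tool coordinates, whose origin is the TCP and whose axes are the flange's). Camera axes: x right, y down, z forward; pixel columns grow to the right and rows downward; lengths in mm; the calibration is good to about 2 mm. A picture is of the moment at which its call begins: read the wrist's pose just before it. There is no depth.
- env.close_job(): hands the job in; it is judged then, once.
Trained networks look in the newest picture that a camera, given by its name, has taken for a name from the list of things; names that differ only in an ending like _2 or _b are one class to them, and where a whole thing is asked for, a point or a joint stands for the part that bears it (a point fixed in the world has none). Each returns a list of dicts, best first, with "p" (0 to 1); they miss things now and then, are a little off and sometimes report something else, mostly with a low value. They report only what shows in the picture. A call takes as long as a camera call. They do not tell look-alikes from the thing itself.
- look_for(thing, camera): "location" ([x, y, z] in mm, in the coordinates of the camera as it stood for that picture, good to about 4 mm: the middle of the surface that is visible of it).
- trace(thing, camera): "mask" (420x560 bool, what is visible of it).
- tip_of(thing, camera): "location" ([x, y, z] in mm, in the coordinates of the camera as it stood for that picture, good to about 4 mm: a listed point, or the origin of a listed thing).
The state is a dict: "time": time; "q": joint angles; "qd": joint speeds; "joint_torque": joint torques, N m; "tool_pos": TCP position; "ee_rot": TCP orientation; "wrist_force": force on the tool from outside, world axes, zero at the start; "wrist_torque": the same for the moment, N m; "width": opening from 0.0 (shut) to 1.0 (fully open); "grasp_force": force on a finger pad.
Only numpy, scipy, OpenCV 4.12 (cv2) and the standard library are available. Lean on these libraries where they do the work, as an engineer would, in place of code of your own. Each camera call takes 0.05 s, during which the arm holds its last target. There are 200 camera calls.

## Working session

There is one attempt and no reset: what is moved stays moved. The work goes in short steps, Python scripts to look and compute and a shell command to move; the robot and the scene stay as the last step left them, time stands still between calls to the robot, and variables do not carry over. Pictures are saved under pics/ and viewed, at most 13 in all, crops included, and the job is handed in when it is done.

```bash
mkdir -p pics; cat > h.py <<'E'
import numpy as np, cv2
from plant import observe, cams, env, look_for, trace, tip_of
from scipy.spatial.transform import Rotation as R
def Tcam(name,c,s):
    if name!="wrist": return np.array(c["extrinsics"])
    T=np.eye(4);T[:3,:3]=R.from_quat(s["ee_rot"]).as_matrix();T[:3,3]=s["tool_pos"]
    return T@np.array(c["tool_from_camera"])
def shot(name,fn=None):
    s=observe();c=cams.camera(name)
    if fn: cv2.imwrite("pics/"+fn,cv2.cvtColor(c["pixels"],cv2.COLOR_RGB2BGR))
    return c,Tcam(name,c,s)
def pix(c,T,p):
    q=np.linalg.inv(T)@np.r_[p,1];u=np.array(c["intrinsics"])@q[:3];return (u[:2]/u[2]).round(0)
def find(th,name,c,T,f=tip_of,n=4):
    for d in f(th,name)[:n]:
        w=(T@np.r_[d["location"],1])[:3];print(name,th,round(d["p"],2),w.round(1),pix(c,T,w))
E
python3 - <<'E'
from h import *
for n in ("scene","top"):
    c,T=shot(n,n+"0.png")
    for t in "tray_grip tray_strip plain_tray_grip rack cleat_top tray_home lock_grip tab_face keeper_end engine_block ring_gauge".split(): find(t,n,c,T)
a=cv2.imread("pics/scene0.png");b=cv2.imread("pics/top0.png")
print(observe())
E
```

```text
scene tray_grip 0.85 [521.8  74.3  64.1] [277. 214.]
scene tray_grip 0.73 [360.2 503.6  69.3] [399. 161.]
scene tray_grip 0.69 [ 745.9 -200.7   67.8] [187. 288.]
scene tray_strip 0.91 [ 789.6 -181.9   57.6] [196. 303.]
scene tray_strip 0.79 [324.9 521.8  52.3] [400. 157.]
scene tray_strip 0.71 [563.1  47.1  61.2] [270. 226.]
scene tray_strip 0.67 [558.6 417.1  56.6] [393. 210.]
scene rack 0.66 [ 459.7 -213.5    2.4] [178. 226.]
scene cleat_top 0.7 [ 462.3 -215.9  129.6] [172. 196.]
scene cleat_top 0.59 [ 425.4 -321.1  172.9] [131. 180.]
scene tray_home 0.66 [ 500.5 -224.8  127.2] [169. 206.]
scene lock_grip 0.77 [ 403.  -314.6  168.7] [134. 176.]
scene tab_face 0.59 [ 427.4 -317.6  170.9] [133. 181.]
scene keeper_end 0.72 [ 436.  -270.3  146.2] [151. 187.]
scene engine_block 0.77 [ 6.672e+02  1.890e+02 -6.000e-01] [326. 261.]
scene ring_gauge 0.67 [657.2  13.    1.8] [264. 266.]
top tray_grip 0.91 [524.8  72.6  63.9] [272. 221.]
top tray_grip 0.9 [ 748.5 -200.9   64.1] [361. 150.]
top tray_grip 0.65 [367.2 496.7  62.9] [131. 272.]
top tray_grip 0.57 [512.7 426.   64.5] [156. 224.]
to
[... 905 characters left out ...]
y([-1.21998426e+00,  4.23132260e-01,  1.62990012e+00, -8.53187467e-06,
        1.08858150e+00, -1.90063872e-02]), 'qd': array([ 8.19125719e-04, -3.84607298e-07,  3.45437885e-04,  8.40655576e-04,
        2.98674288e-04,  3.97626034e-04]), 'joint_torque': array([ 1.16651623e-03, -5.57348013e+01, -2.82149702e+01,  2.96575690e-04,
        8.80835159e-04, -9.47803159e-06]), 'tool_pos': array([ 225.91766233, -582.72638273,  248.298855  ]), 'ee_rot': array([ 9.82952580e-01,  1.83859253e-01, -5.48063898e-06, -9.84551601e-06]), 'wrist_force': array([ 0.46106083, -1.05020922,  0.37140908]), 'wrist_torque': array([-0.03064249, -0.06289267, -0.00715885]), 'grasp_force': 0.0, 'width': 1.0032322247047485}
```

View pics/scene0.png

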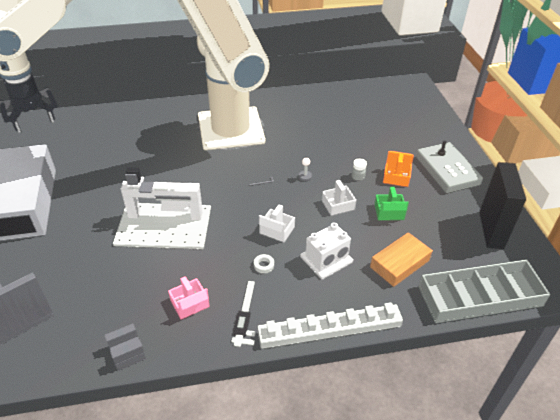

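View pics/top0.png

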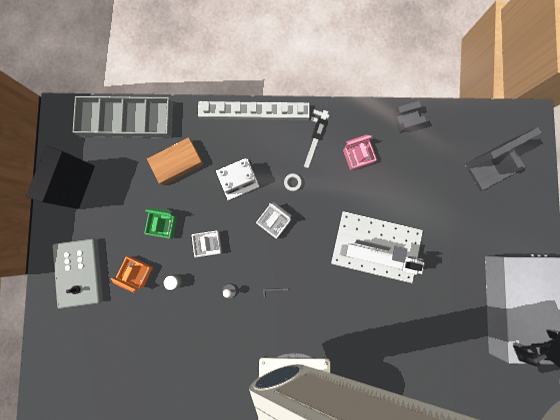

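In scene0/top0, the tray-like objects are:
- an aluminium tray at top (272,221) / scene (277,222)
- an aluminium tray at top (205,243) / scene (340,200)
- a pink one at top (360,152)
- a green one at top (158,222)
- an orange one at top (131,272)

The rack is at top (378,247). I choose the bare aluminium tray at top (272,221), because it seems to have a taller rear wall. I'll check this in a crop.

```bash
python3 - <<'E'
from h import *
a=cv2.imread("pics/scene0.png");b=cv2.imread("pics/top0.png")
A=cv2.resize(a[170:260,240:360],None,fx=4,fy=4,interpolation=cv2.INTER_CUBIC)
B=cv2.resize(b[190:270,185:300],None,fx=2,fy=2,interpolation=cv2.INTER_CUBIC)
o=np.zeros((520,480,3),np.uint8);o[:360]=A;o[360:520,:230]=B
cv2.imwrite("pics/crop1.png",o)
c=cams.camera("top");T=np.array(c["extrinsics"]);K=np.array(c["intrinsics"])
def ground(uv,z):
    d=T[:3,:3]@np.linalg.solve(K,np.r_[uv,1]);t=(z-T[2,3])/d[2];return (T[:3,3]+t*d)[:2]
for th,z in(("rack",12),("tray_grip",40)):
  for r in trace(th,"top")[:3]:
    m=r["mask"].astype(np.uint8);h=max(cv2.findContours(m,0,2)[0],key=cv2.contourArea).reshape(-1,2)
    w=np.array([ground(p,z) for p in h],np.float32)
    print(th,r["p"],cv2.minAreaRect(w), cv2.boxPoints(cv2.minAreaRect(w)).round())
E
```

```text
rack 0.78 ((451.2795104980469, -268.23846435546875), (287.30950927734375, 171.9287109375), 77.41156768798828) [[ 336. -390.]
 [ 504. -427.]
 [ 566. -147.]
 [ 399. -109.]]
tray_grip 0.89 ((751.054443359375, -198.24757385253906), (92.36514282226562, 94.06221008300781), 17.949308395385742) [[ 693. -168.]
 [ 722. -257.]
 [ 809. -229.]
 [ 780. -139.]]
tray_grip 0.68 ((532.8613891601562, 65.9397201538086), (81.75720977783203, 86.8971176147461), 52.31507873535156) [[473.  60.]
 [542.   7.]
 [592.  72.]
 [523. 125.]]
tray_grip 0.61 ((519.5367431640625, 419.2148132324219), (93.16085052490234, 89.66584777832031), 81.30741119384766) [[468. 380.]
 [557. 366.]
 [571. 458.]
 [482. 472.]]
```

View pics/crop1.png

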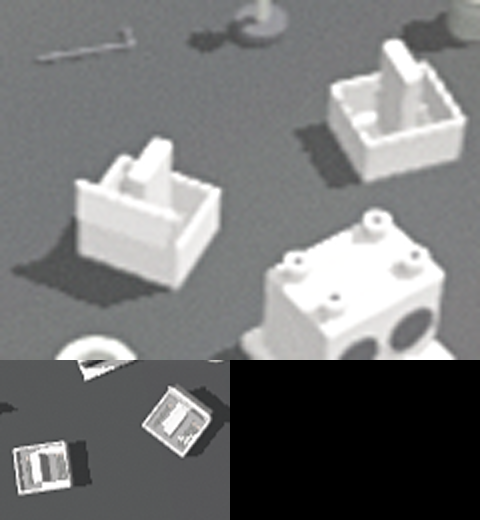

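The crop confirms it: the left aluminium tray (scene 270,222) has the tall rear wall with the slanted strip, facing +x/−y, and the right one is plain. I'll move above it now.

```bash
cat >> h.py <<'E'
def go(p,yaw,s=None):  # prints shift (tool cm) and turn to reach TCP p with tool-x yaw, pointing down
    s=s or observe();M=R.from_quat(s["ee_rot"]).as_matrix();d=M.T@(np.array(p)-s["tool_pos"])/10
    y=np.arctan2(M[1,0],M[0,0]);t=-((yaw-y+np.pi)%(2*np.pi)-np.pi)
    print("GO",d.round(2),"turn",round(t,3),"yaw now",round(y,3),"t",s["time"],"q",s["q"].round(2))
E
python3 -m crank '[[32,-31,0,-1.3],[32,-31,0,-1.3],[32,-31,0,-1.3],[32,-31,0,-1.3],[32,-31,0,-1.3],[32,-31,0,-1.3],[32,-31,0,-1.3],[32,-31,0,-1.3]]' -1 40
python3 -c "
from h import *
go([524,73,230],2.51)"
```

```text
time: 2.35
tool_pos: [413.3, -175.0, 248.6]
ee_rot: [0.669, 0.743, 0.0, 0.0]
wrist_force: [-0.4, -1.2, 0.6]
width: 0.999
grasp_force: 0.0
GO [23.5  13.61  1.87] turn -0.834 yaw now 1.676 t 2.35 q [-0.43  0.16  2.    0.    0.98 -0.53]
```

```bash
python3 -m crank '[[23.5,13.6,1.9,-0.834],[23.5,13.6,1.9,-0.834],[23.5,13.6,1.9,-0.834],[23.5,13.6,1.9,-0.834],[23.5,13.6,1.9,-0.834],[23.5,13.6,1.9,-0.834]]' -1 40
python3 - <<'E'
from h import *
c,T=shot("wrist","w1.png")
for t in "tray_grip tray_strip".split(): find(t,"wrist",c,T)
go([524,73,230],2.51)
E
```

```text
time: 3.1
tool_pos: [524.9, 69.8, 229.0]
ee_rot: [0.313, 0.95, -0.0, -0.0]
wrist_force: [-1.1, -0.9, -0.3]
width: 1.0
grasp_force: 0.0
wrist tray_strip 0.77 [565.8  45.7  54.4] [280. 239.]
GO [ 0.3   0.4  -0.07] turn -0.009 yaw now 2.501 t 3.25 q [ 0.11  0.31  1.86 -0.    0.98 -0.82]
```

View pics/w1.png

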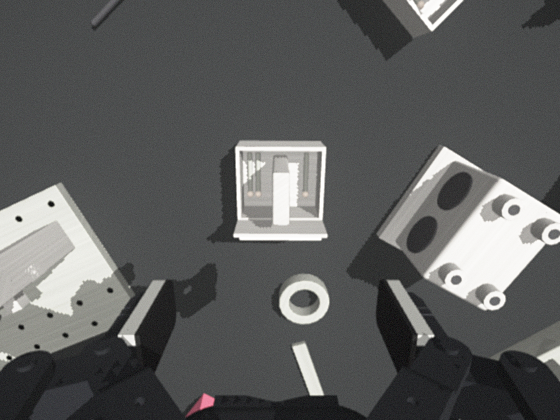

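w1 shows the strip tray square at (281,190), with its strip on the lower side (281,238) and the fin top at about (281,197). The ring is at (303,298). Next I'll back-project these.

```bash
python3 - <<'E'
from h import *
c,T=shot("wrist");K=np.array(c["intrinsics"])
def g(u,v,z):
    d=T[:3,:3]@np.linalg.solve(K,[u,v,1]);return (T[:3,3]+(z-T[2,3])/d[2]*d)
P={}
for n,u,v,z in [("finN",281,223,85),("finF",281,172,85),("finF2",281,157,85),("FL",237,143,40),("FR",325,143,40),("SL",234,238,53),("SR",327,237,53),("TL",235,221,75),("TR",326,221,75)]:
    P[n]=g(u,v,z);print(n,P[n].round(1))
for a,b in("FL","FR"),("SL","SR"),("TL","TR"):
    d=P[b]-P[a];print(a,np.hypot(*d[:2]),np.arctan2(d[1],d[0]),((P[a]+P[b])/2).round(1))
print(T.round(2))
E
```

```text
finN [542.8  60.7  85. ]
finF [508.6  85.9  85. ]
finF2 [499.2  92.9  85. ]
FL [473.1  64.7  40. ]
FR [519.5 127.   40. ]
SL [539.   10.1  53. ]
SR [589.6  79.7  53. ]
TL [521.3  28.5  75. ]
TR [567.2  90.1  75. ]
FL 77.67925641168682 0.9308049616200457 [496.3  95.8  40. ]
SL 86.09933956716542 0.9423225162354485 [564.3  44.9  53. ]
TL 76.85352674513422 0.9306719105346514 [544.3  59.3  75. ]
[[ 6.0000e-01  7.6000e-01  2.6000e-01  4.5651e+02]
 [ 8.0000e-01 -5.6000e-01 -1.9000e-01  1.1922e+02]
 [ 0.0000e+00  3.2000e-01 -9.5000e-01  3.5521e+02]
 [ 0.0000e+00  0.0000e+00  0.0000e+00  1.0000e+00]]
```

```bash
python3 -m crank '[[0.15,0.33,5,0],[0.15,0.33,9,0],[0.15,0.33,12,0],[0.15,0.33,14.5,0],[0.15,0.33,16,0],[0.15,0.33,16.5,0],[0.15,0.33,16.5,0]]' -1 40
python3 -m crank '[[0,0,0,0],[0,0,0,0],[0,0,0,0],[0,0,0,0],[0,0,0,0],[0,0,0,0]]' 1 40
python3 -m crank '[[0,0,-1,0],[0,0,-3,0],[0,0,-6,0],[0,0,-10,0],[0,0,-14,0],[0,0,-18,0]]'
```

```text
time: 4.18
tool_pos: [525.4, 72.6, 64.7]
ee_rot: [0.314, 0.949, 0.0, 0.0]
wrist_force: [-0.6, 0.5, -0.4]
width: 1.003
grasp_force: 0.0
time: 4.92
tool_pos: [525.2, 72.9, 64.5]
ee_rot: [0.314, 0.95, 0.0, 0.0]
wrist_force: [-1.1, 0.1, 3.9]
width: 0.159
grasp_force: 42.4
time: 5.68
tool_pos: [524.4, 72.7, 245.7]
ee_rot: [0.314, 0.95, -0.0, -0.0]
wrist_force: [0.6, -0.1, -2.7]
width: 0.154
grasp_force: 41.7
```

```bash
python3 -m crank '[[-3,-2.8,-1,0],[-8.5,-7.8,-2,0],[-13,-12,-3,0],[-17,-15.6,-4.4,0],[-21,-19.2,-4.4,0],[-25,-22.8,-4.4,0],[-28.5,-26,-4.4,0],[-30.3,-27.7,-4.4,0]]'
python3 -m crank '[[0,0,0,0],[0,0,0,0]]'
python3 - <<'E'
from h import *
c,T=shot("wrist","w2.png")
for t in "rack cleat_top tray_home lock_grip tab_face keeper_end".split(): find(t,"wrist",c,T)
go([499,-224,210],-.22)
E
```

```text
time: 6.68
tool_pos: [603.0, -332.6, 288.0]
ee_rot: [0.314, 0.949, -0.0, -0.0]
wrist_force: [0.4, 0.6, -2.7]
width: 0.155
grasp_force: 41.6
time: 6.92
tool_pos: [603.0, -329.4, 288.0]
ee_rot: [0.314, 0.95, 0.0, -0.001]
wrist_force: [-0.5, 1.0, -3.0]
width: 0.158
grasp_force: 41.6
GO [14.7   2.25  7.85] turn 2.725 yaw now 2.505 t 7.275 q [-0.52  0.48  1.44  0.    1.22 -1.45]
```

View pics/w2.png

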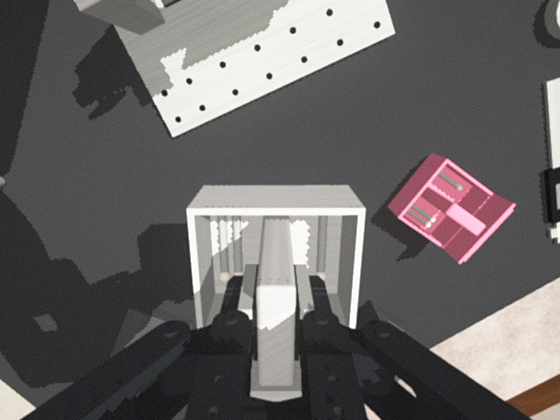

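w2 shows only the rack's plate front edge, (175,135) to (395,30), above the held tray. I need to get closer to see the cleat.

```bash
python3 -m crank '[[4,-0.8,-3,0],[8,-1.6,-6,0],[12,-2.4,-8,0],[13,-3,-8,0],[13,-3,-8,0]]'
python3 - <<'E'
from h import *
c,T=shot("wrist","w3.png")
for t in "rack cleat_top tray_home lock_grip tab_face keeper_end".split(): find(t,"wrist",c,T)
go([499,-224,210],-.22)
E
```

```text
time: 7.9
tool_pos: [481.0, -276.8, 368.5]
ee_rot: [0.314, 0.95, -0.0, 0.0]
wrist_force: [0.8, -1.2, -2.9]
width: 0.162
grasp_force: 41.7
wrist rack 0.84 [ 455.2 -217.2    2.8] [299. 110.]
wrist cleat_top 0.59 [ 462.9 -218.4  131. ] [311. 125.]
wrist tray_home 0.59 [ 500.  -227.   129.9] [324. 160.]
wrist lock_grip 0.72 [ 501.  -223.7  130.5] [327. 159.]
wrist lock_grip 0.59 [ 403.3 -316.5  172.6] [187. 142.]
wrist tab_face 0.81 [ 427.5 -322.2  173.4] [200. 167.]
wrist tab_face 0.62 [ 439.1 -267.1  145.8] [257. 137.]
wrist keeper_end 0.62 [ 440.6 -267.1  145.1] [258. 138.]
GO [ 1.75  5.28 15.76] turn 2.724 yaw now 2.504 t 8.25 q [-0.54  0.2   1.66  0.    1.28 -1.48]
```

View pics/w3.png

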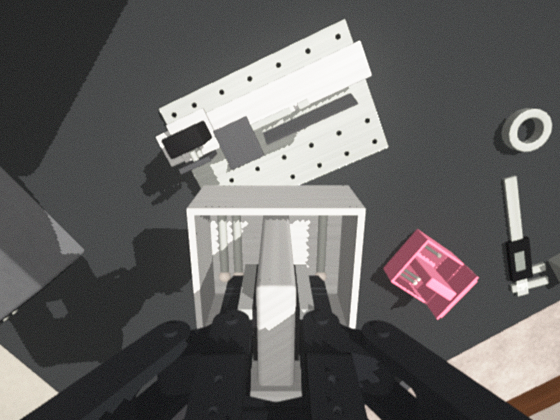

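w3 shows the whole rack: cleat strip from about (265,140) to (357,100), keeper at (240,140), and black block with tab at (187,140). I'll enlarge it.

```bash
python3 - <<'E'
import cv2
a=cv2.imread("pics/w3.png")[30:190,150:390]
cv2.imwrite("pics/w3c.png",cv2.resize(a,None,fx=3.333,fy=3.333,interpolation=cv2.INTER_CUBIC))
E
```

```text
(no output)
```

View pics/w3c.png

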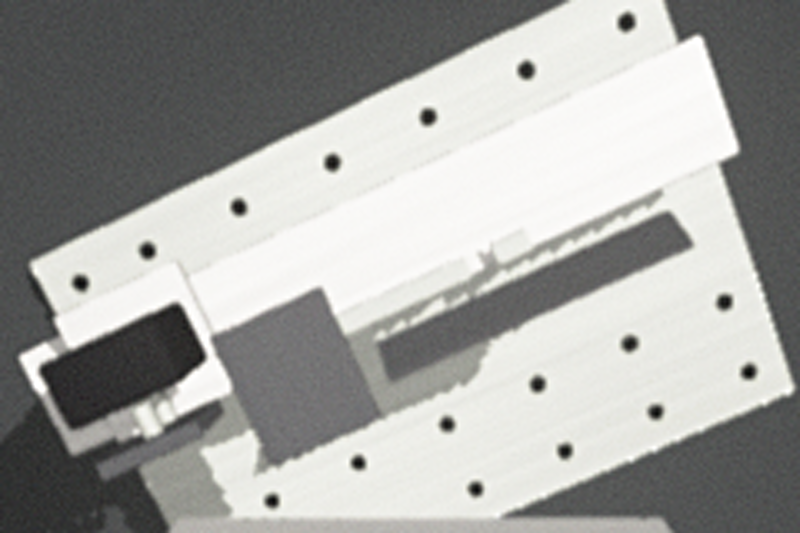

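```bash
python3 - <<'E'
from h import *
c,T=shot("wrist");K=np.array(c["intrinsics"])
def g(u,v,z):
    d=T[:3,:3]@np.linalg.solve(K,[150+u/3.3333,30+v/3.3333,1]);return (T[:3,3]+(z-T[2,3])/d[2]*d)
P={}
for n,u,v,z in [("cL",393,382,126),("cR",693,240,126),("bfL",200,270,130),("bfR",703,37,130),("bnR",738,152,130),("bnL",340,330,130),("plFL",32,262,12),("plFR",575,0,12),("kA",325,290,147),("kB",382,415,147),("hL",272,501,12),("hR",725,302,12),("gA",40,368,188),("gB",178,303,188),("gC",70,430,188),("gD",206,357,188),("tA",102,478,189),("tB",222,408,189)]:
    P[n]=g(u,v,z);print(n,P[n].round(1))
for a,b in("cL","cR"),("bfL","bfR"),("bnL","bnR"),("plFL","plFR"),("kA","kB"),("hL","hR"),("gC","gD"),("tA","tB"):
    d=P[b]-P[a];print(a,b,np.hypot(*d[:2]).round(1),np.arctan2(d[1],d[0]).round(4),((P[a]+P[b])/2).round(1))
E
```

```text
cL [ 453.7 -264.6  126. ]
cR [ 473.2 -167.6  126. ]
bfL [ 392.8 -290.4  130. ]
bfR [ 428.1 -136.9  130. ]
bnR [ 459.7 -144.8  130. ]
bnL [ 431.3 -267.7  130. ]
plFL [ 344.3 -362.3   12. ]
plFR [ 394.2 -139.2   12. ]
kA [ 419.1 -262.3  147. ]
kB [ 457.3 -270.8  147. ]
hL [ 475.5 -347.1   12. ]
hR [ 519.1 -151.8   12. ]
gA [ 390.4 -328.6  188. ]
gB [ 399.1 -289.7  188. ]
gC [ 407.  -333.2  188. ]
gD [ 413.6 -292.7  188. ]
tA [ 421.5 -334.6  189. ]
tB [ 426.  -297.5  189. ]
cL cR 99.0 1.3724 [ 463.5 -216.1  126. ]
bfL bfR 157.5 1.3445 [ 410.5 -213.7  130. ]
bnL bnR 126.1 1.3436 [ 445.5 -206.3  130. ]
plFL plFR 228.6 1.3508 [ 369.3 -250.7   12. ]
kA kB 39.0 -0.2188 [ 438.2 -266.6  147. ]
hL hR 200.1 1.351 [ 497.3 -249.4   12. ]
gC gD 41.0 1.4088 [ 410.3 -312.9  188. ]
tA tB 37.4 1.4491 [ 423.8 -316.1  189. ]
```

```bash
python3 -m crank '[[0.5,1,1,0.17],[1,2,2,0.35],[1.7,3,3,0.53],[1.7,4,4,0.71],[1.7,5,5,0.89],[1.7,5.3,6,1.07],[1.7,5.3,7,1.25],[1.7,5.3,8,1.43]]'
python3 -m crank '[[0,0,0,0.18],[0,0,0,0.36],[0,0,0,0.54],[0,0,0,0.72],[0,0,0,0.9],[0,0,0,1.08],[0,0,0,1.26],[0,0,0,1.29]]'
python3 -c "
from h import *
go([499.9,-225.2,200],-.2216)"
```

```text
time: 9.3
tool_pos: [499.5, -224.1, 287.8]
ee_rot: [0.861, 0.509, -0.0, -0.0]
wrist_force: [0.4, -0.0, -2.1]
width: 0.157
grasp_force: 41.7
time: 10.3
tool_pos: [499.4, -224.2, 288.2]
ee_rot: [0.994, -0.108, -0.0, -0.0]
wrist_force: [0.5, 0.7, -1.9]
width: 0.16
grasp_force: 41.7
GO [0.07 0.09 8.82] turn 0.005 yaw now -0.216 t 10.3 q [-0.44  0.26  1.77  0.    1.11  1.34]
```

```bash
python3 -m crank '[[0.07,0.1,4,0.005],[0.07,0.1,8,0.005],[0.07,0.1,11,0.005],[0.07,0.1,13,0.005],[0.07,0.1,13.3,0.005]]'
python3 - <<'E'
from h import *
go([499.9,-225.2,127.5],-.2216)
for n in("wrist","scene","top"):
    c,T=shot(n)
    for t in "tray_grip tray_strip tray_home".split(): find(t,n,c,T,n=6)
    if n=="scene":
        a=cv2.cvtColor(c["pixels"][130:250,90:250],cv2.COLOR_RGB2BGR);cv2.imwrite("pics/s2.png",cv2.resize(a,None,fx=5,fy=5,interpolation=cv2.INTER_CUBIC))
E
```

```text
time: 10.92
tool_pos: [513.1, -228.9, 162.3]
ee_rot: [0.994, -0.109, 0.015, 0.003]
wrist_force: [25.1, 3.7, 28.6]
width: 0.155
grasp_force: 45.9
GO [-1.47 -0.08  3.43] turn 0.002 yaw now -0.219 t 10.925 q [-0.44  0.44  1.85  0.01  0.83  1.34]
wrist tray_grip 0.91 [ 518.5 -229.5  174.2] [277. 306.]
scene tray_grip 0.93 [ 749.  -202.4   69. ] [186. 288.]
scene tray_grip 0.8 [360.8 502.1  69.7] [399. 161.]
scene tray_grip 0.71 [514.1 425.   70.1] [392. 196.]
scene tray_grip 0.7 [ 519.2 -225.4  170.3] [167. 199.]
scene tray_strip 0.98 [557.2 417.8  54.8] [393. 210.]
scene tray_strip 0.96 [ 470.6 -219.1  184.6] [168. 183.]
scene tray_strip 0.77 [ 789.2 -185.9   57.1] [194. 303.]
scene tray_strip 0.6 [321.5 520.8  50.6] [399. 157.]
scene tray_home 0.64 [ 500.2 -223.4  127.9] [170. 205.]
top tray_grip 0.93 [365.5 497.2  64.2] [130. 272.]
top tray_grip 0.82 [ 743.  -204.2   64.6] [362. 152.]
top tray_grip 0.61 [ 518.9 -228.4  170.8] [380. 222.]
top tray_grip 0.33 [ 457.5 -218.9    1.6] [363. 245.]
top tray_strip 0.94 [321.2 520.9  50.8] [123. 287.]
top tray_strip 0.79 [ 471.4 -223.4  178.6] [379. 239.]
top tray_strip 0.79 [558.2 413.7  54.7] [162. 209.]
top tray_strip 0.63 [ 792.1 -182.9   56.4] [355. 137.]
top tray_home 0.84 [ 500.6 -223.1  127.1] [374. 230.]
```

View pics/s2.png

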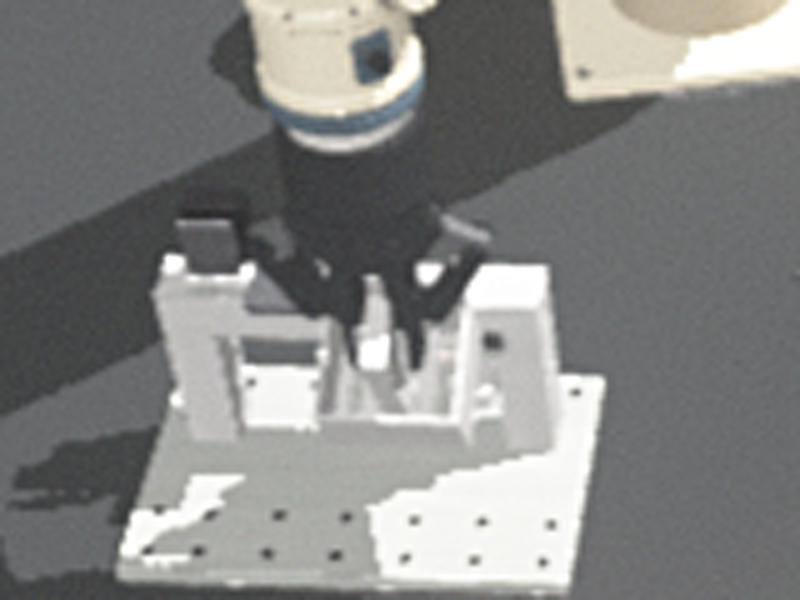

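The tray's rear lower edge caught on the cleat's top: force is 25/29 N, and the tray has pitched rear-up in the grip (strip at about 181 high against grip at 171). I'll lift clear, set it level on free table and re-grasp. Next time I'll enter with an x offset until the wall is past the cleat.

```bash
python3 -m crank '[[1.0,0,-1,0],[1.8,0,-3,0],[2.5,0,-6,0],[3,0,-9,0],[3,0,-9,0],[3,0,-9,0]]'
python3 - <<'E'
from h import *
go([630,-95,160],-.2216)
for n in("wrist","scene","top"):
    c,T=shot(n,"l_%s.png"%n)
    for t in "tray_grip tray_strip".split(): find(t,n,c,T,n=6)
E
```

```text
time: 12.28
tool_pos: [527.9, -231.5, 243.9]
ee_rot: [0.994, -0.11, -0.001, -0.0]
wrist_force: [-0.5, 0.1, -2.5]
width: 0.158
grasp_force: 41.8
GO [  7.01 -15.54   8.38] turn 0.001 yaw now -0.22 t 12.275 q [-0.43  0.36  1.74 -0.    1.04  1.36]
wrist tray_grip 0.94 [ 534.9 -232.5  251.2] [277. 296.]
scene tray_grip 0.71 [ 533.7 -229.   251.1] [162. 180.]
scene tray_grip 0.67 [ 745.1 -199.    69.7] [187. 287.]
scene tray_grip 0.62 [359.7 504.3  69.6] [399. 161.]
scene tray_grip 0.58 [513.3 425.1  68.8] [391. 196.]
scene tray_strip 0.91 [ 485.2 -221.7  267.7] [163. 163.]
scene tray_strip 0.89 [ 790.6 -181.4   57.8] [196. 303.]
scene tray_strip 0.74 [560.2 418.7  56.2] [394. 210.]
scene tray_strip 0.72 [322.3 521.7  54.4] [400. 156.]
scene tray_strip 0.56 [ 439.8 -269.9  144. ] [151. 189.]
top tray_grip 0.95 [ 746.9 -202.3   64.1] [362. 151.]
top tray_grip 0.93 [ 535.1 -232.2  252. ] [390. 214.]
top tray_grip 0.9 [366.3 495.   68.5] [130. 272.]
top tray_grip 0.57 [511.6 427.4  65.1] [155. 224.]
top tray_grip 0.49 [657.9   8.2  -3.5] [293. 182.]
top tray_strip 0.97 [318.6 519.4  48.4] [124. 287.]
top tray_strip 0.76 [ 486.  -227.8  263.9] [390. 233.]
top tray_strip 0.73 [ 789.8 -183.7   51.8] [355. 138.]
top tray_strip 0.72 [559.8 417.6  55.5] [160. 209.]
```

```bash
python3 -m crank '[[3,-5,0,0],[6,-10,0,0],[9,-14,2,0],[9,-15.7,6,0],[9,-15.7,10,0],[9,-15.7,13,0],[9,-15.7,14.4,0],[9,-15.7,14.4,0]]' - 20
python3 -m crank '[[0,0,1,0],[0,0,2,0],[0,0,2.6,0],[0,0,2.8,0]]'
python3 - <<'E'
from h import *
go([0,0,0],-.2216)
for n in("wrist","scene","top"):
    c,T=shot(n)
    for t in "tray_grip tray_strip".split(): find(t,n,c,T,n=6)
E
```

```text
time: 13.72
tool_pos: [650.9, -98.5, 100.7]
ee_rot: [0.994, -0.11, -0.001, -0.0]
wrist_force: [-0.3, -0.4, -0.7]
width: 0.157
grasp_force: 41.6
time: 14.22
tool_pos: [650.9, -98.4, 72.9]
ee_rot: [0.994, -0.11, -0.0, -0.0]
wrist_force: [0.5, -1.0, -2.1]
width: 0.157
grasp_force: 41.7
GO [-65.66   4.68   7.33] turn 0.0 yaw now -0.221 t 14.225 q [-0.17  0.69  1.64  0.    0.81  1.62]
wrist tray_grip 0.81 [658.6 -98.3  82.3] [274. 299.]
scene tray_grip 0.73 [660.6 -97.7  83.6] [223. 253.]
scene tray_grip 0.73 [364.  502.8  69.9] [399. 161.]
scene tray_grip 0.66 [509.5 426.6  71.3] [392. 194.]
scene tray_grip 0.65 [ 747.9 -200.3   69.3] [187. 288.]
scene tray_strip 0.84 [ 790.1 -185.2   55. ] [195. 304.]
scene tray_strip 0.76 [322.6 523.1  52.7] [400. 157.]
scene tray_strip 0.7 [608.5 -89.   96.5] [223. 235.]
top tray_grip 0.91 [367.2 498.1  66.6] [130. 272.]
top tray_grip 0.55 [ 747.8 -204.7   67. ] [363. 150.]
top tray_strip 0.88 [320.  521.8  47. ] [123. 287.]
top tray_strip 0.81 [557.9 411.7  56. ] [162. 209.]
top tray_strip 0.71 [ 791.4 -182.1   50.6] [354. 138.]
top tray_strip 0.52 [610.3 -93.1  91.9] [328. 193.]
```

```bash
python3 -m crank '[[0,0,0.3,0],[0,0,0.6,0],[0,0,0.8,0],[-0.5,0,0.8,0],[-1,0,0.85,0],[-1.5,0,0.95,0],[-2,0,1.1,0],[-2.5,0,1.25,0]]' 1 20
python3 -m crank '[[-0.5,0,0.15,0],[-1,0,0.3,0],[-1.4,0,0.5,0],[-1.4,0,0.5,0]]'
python3 - <<'E'
from h import *
for n in("wrist","scene","top"):
    c,T=shot(n)
    for t in "tray_grip tray_strip".split(): find(t,n,c,T,n=6)
E
```

```text
time: 15.68
tool_pos: [628.9, -93.3, 62.6]
ee_rot: [0.994, -0.11, 0.003, 0.0]
wrist_force: [3.4, -0.3, 6.8]
width: 0.157
grasp_force: 42.9
time: 16.18
tool_pos: [612.7, -89.7, 55.8]
ee_rot: [0.994, -0.11, -0.0, -0.0]
wrist_force: [1.3, 0.0, 5.5]
width: 0.16
grasp_force: 42.7
wrist tray_grip 0.57 [617.3 -89.5  68.9] [275. 311.]
wrist tray_strip 0.78 [570.8 -82.3  60.2] [282. 391.]
scene tray_grip 0.95 [620.6 -87.9  69. ] [225. 245.]
scene tray_grip 0.94 [511.  425.7  69.7] [391. 195.]
scene tray_grip 0.74 [ 747.2 -199.9   66.9] [187. 288.]
scene tray_grip 0.6 [360.6 504.7  65.8] [399. 162.]
scene tray_strip 0.91 [322.2 522.5  53.4] [400. 157.]
scene tray_strip 0.86 [571.5 -80.9  63.1] [225. 233.]
scene tray_strip 0.79 [558.3 415.2  54.3] [393. 210.]
scene tray_strip 0.62 [ 793.3 -184.5   57.1] [195. 304.]
top tray_grip 0.98 [366.  498.7  66.1] [129. 272.]
top tray_grip 0.86 [ 746.6 -204.4   68.5] [363. 151.]
top tray_grip 0.71 [ 429.3 -272.6  142.1] [394. 255.]
top tray_grip 0.59 [510.  425.5  67. ] [156. 224.]
top tray_strip 0.77 [320.4 520.5  48.9] [124. 287.]
top tray_strip 0.74 [664.6 189.7   1. ] [237. 179.]
top tray_strip 0.71 [559.3 414.2  51.9] [162. 209.]
top tray_strip 0.69 [ 788.7 -185.    50.4] [355. 139.]
```

```bash
python3 -m crank '[[0,0,-0.3,0],[0,0,-0.5,0],[0,0,-0.5,0],[0,0,-1,0],[0,0,-4,0],[0,0,-9,0],[0,0,-14,0],[0,0,-16.5,0]]' 0.1 40
python3 -m crank '[[0,0,0,0],[0,0,0,0]]' -1 40
python3 - <<'E'
from h import *
s=observe();print(s["tool_pos"])
c,T=shot("wrist","w5.png")
for t in "tray_grip tray_strip".split(): find(t,"wrist",c,T,n=6)
E
```

```text
time: 17.62
tool_pos: [614.2, -90.1, 224.3]
ee_rot: [0.994, -0.11, 0.002, 0.0]
wrist_force: [1.1, 0.7, -0.1]
width: 0.451
grasp_force: 0.0
time: 17.88
tool_pos: [612.4, -89.7, 219.9]
ee_rot: [0.994, -0.11, -0.001, -0.0]
wrist_force: [0.9, 0.6, -0.5]
width: 0.857
grasp_force: 0.0
[612.40807721 -89.73059735 219.89179011]
wrist tray_grip 0.8 [615.7 -88.5  66.9] [275. 191.]
wrist tray_strip 0.57 [567.1 -80.5  53.9] [278. 240.]
```

View pics/w5.png

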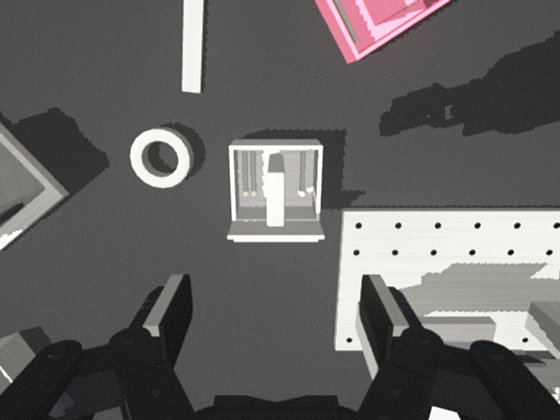

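w5 shows the tray flat and upright at (276,190), aligned with the tool. The fin top runs from (275,172) to (275,226), and the rack plate is at lower right.

```bash
python3 - <<'E'
from h import *
c,T=shot("wrist");K=np.array(c["intrinsics"])
def g(u,v,z):
    d=T[:3,:3]@np.linalg.solve(K,[u,v,1]);return (T[:3,3]+(z-T[2,3])/d[2]*d)
a,b=g(275.5,226,85),g(275.5,172,85);m=(a+b)/2;print(m,a,b)
for p,q,z in(((230,143.5),(322,141.5),40),((232,241),(324,240),53),((231,222),(322,221),75)):
    x,y=g(*p,z),g(*q,z);d=y-x;print(np.arctan2(d[1],d[0])+np.pi/2,(x+y)/2)
go([m[0],m[1],64],-.2216)
E
```

```text
[614.15114462 -88.84740468  85.        ] [592.95701084 -84.09619542  85.        ] [635.3452784  -93.59861393  85.        ]
-0.19873997474725202 [650.19917027 -97.27116373  40.        ]
-0.20817592784522132 [566.37257805 -80.37282772  53.        ]
-0.20833156701531852 [592.74551683 -84.84825606  75.        ]
GO [ 0.19 -0.13 15.54] turn 0.0 yaw now -0.221 t 18.075 q [-0.16  0.45  1.66  0.    1.03  1.63]
```

```bash
python3 -m crank '[[0.2,-0.13,5,-0.016],[0.2,-0.13,9,-0.016],[0.2,-0.13,12,-0.016],[0.2,-0.13,14,-0.016],[0.2,-0.13,15.2,-0.016],[0.2,-0.13,15.5,-0.016],[0.2,-0.13,15.5,-0.016]]' -1 70
python3 -m crank '[[0,0,0,0],[0,0,0,0],[0,0,0,0],[0,0,0,0],[0,0,0,0],[0,0,0,0]]' 1 70
python3 -m crank '[[0,0,-1,0],[0,0,-3,0],[0,0,-6,0],[0,0,-10,0],[0,0,-13,0],[0,0,-13,0]]'
python3 -c "
from h import *
u=np.array([-.9756,.2198])
for off,z in((-14,195),(-6,150),(0,127.5)):
    p=np.array([499.9,-225.2])+off*u; print(p); go([*p,z],-.2216)"
```

```text
time: 18.95
tool_pos: [615.9, -89.1, 66.5]
ee_rot: [0.995, -0.102, 0.001, 0.0]
wrist_force: [0.2, 0.2, 0.1]
width: 1.0
grasp_force: 0.0
time: 19.7
tool_pos: [615.5, -89.0, 66.0]
ee_rot: [0.995, -0.102, 0.0, -0.0]
wrist_force: [-1.0, 0.2, 2.6]
width: 0.154
grasp_force: 68.5
time: 20.45
tool_pos: [617.2, -89.3, 199.6]
ee_rot: [0.995, -0.102, 0.003, 0.0]
wrist_force: [0.2, 0.1, -3.4]
width: 0.155
grasp_force: 68.4
[ 513.5584 -228.2772]
GO [-7.31 15.72  0.41] turn 0.016 yaw now -0.205 t 20.45 q [-0.16  0.48  1.67 -0.    0.99  1.61]
[ 505.7536 -226.5188]
GO [-8.14 15.7   4.9 ] turn 0.016 yaw now -0.205 t 20.45 q [-0.16  0.48  1.67 -0.    0.99  1.61]
[ 499.9 -225.2]
GO [-8.76 15.69  7.15] turn 0.016 yaw now -0.205 t 20.45 q [-0.16  0.48  1.67 -0.    0.99  1.61]
```

```bash
python3 -m crank '[[-1,3,-1.5,0.016],[-3,8,-1.5,0.016],[-5,12,-1.5,0.016],[-7,15,-1.5,0.016],[-7.1,15.7,-1.5,0.016],[-7.1,15.7,-1.5,0.016],[-7.1,15.7,-1.5,0.016]]'
python3 -c "
from h import *
u=np.array([-.9756,.2198])
for off,z in((-15.3,150),(-1.3,150)):
    p=np.array([499.9,-225.2])+off*u; print(p); go([*p,z],-.2216)"
```

```text
time: 21.32
tool_pos: [514.4, -227.6, 210.5]
ee_rot: [0.994, -0.11, -0.0, -0.0]
wrist_force: [-1.5, 0.5, -2.9]
width: 0.156
grasp_force: 68.7
[ 514.82668 -228.56294]
GO [0.06 0.09 6.05] turn 0.001 yaw now -0.22 t 21.325 q [-0.44  0.38  1.8   0.    0.96  1.35]
[ 501.16828 -225.48574]
GO [-1.34  0.09  6.05] turn 0.001 yaw now -0.22 t 21.325 q [-0.44  0.38  1.8   0.    0.96  1.35]
```

```bash
python3 -m crank '[[0.1,0.1,2,0],[0.1,0.1,4,0],[0.1,0.1,5.5,0],[0.1,0.1,6,0],[0.1,0.1,6,0],[0.1,0.1,6,0]]'
python3 - <<'E'
from h import *
go([501.2,-225.5,150],-.2216)
for n in("wrist","scene","top"):
    c,T=shot(n)
    for t in "tray_grip tray_strip tray_home cleat_top".split():
        for d in tip_of(t,n):
            w=(T@np.r_[d["location"],1])[:3]
            if np.linalg.norm(w-[490,-225,150])<70: print(n,t,round(d["p"],2),w.round(1))
E
```

```text
time: 22.08
tool_pos: [515.1, -229.6, 151.5]
ee_rot: [0.994, -0.11, 0.001, 0.0]
wrist_force: [-0.1, 0.4, -2.2]
width: 0.161
grasp_force: 68.7
GO [-1.45 -0.09  0.14] turn 0.001 yaw now -0.221 t 22.075 q [-0.44  0.47  1.83  0.    0.84  1.35]
wrist tray_grip 0.82 [ 515.1 -228.5  150.3]
wrist tray_strip 0.65 [ 466.3 -219.2  138.8]
scene tray_grip 0.56 [ 513.2 -228.   152.8]
scene cleat_top 0.71 [ 459.7 -214.4  128.1]
top tray_grip 0.72 [ 509.4 -230.5  150.1]
top tray_strip 0.54 [ 466.6 -221.7  137.4]
top tray_home 0.69 [ 500.6 -221.5  129.4]
top cleat_top 0.58 [ 459.  -218.   127.8]
```

```bash
python3 -m crank '[[-0.4,-0.05,0,0],[-0.8,-0.1,0,0],[-1.1,-0.1,0,0],[-1.4,-0.1,0.1,0],[-1.4,-0.1,0.2,0]]'
python3 -m crank '[[0,0,0.3,0],[0,0,0.6,0],[0,0,0.8,0],[0,0,0.8,0]]'
```

```text
time: 23.45
tool_pos: [501.0, -225.4, 148.8]
ee_rot: [0.994, -0.11, 0.0, 0.0]
wrist_force: [-0.1, 0.2, -2.2]
width: 0.154
grasp_force: 68.7
time: 23.95
tool_pos: [501.1, -225.4, 140.6]
ee_rot: [0.994, -0.11, -0.0, -0.0]
wrist_force: [-0.7, 0.1, -3.0]
width: 0.15
grasp_force: 68.7
```

```bash
python3 -m crank '[[0,0,0.3,0],[0,0,0.6,0],[0,0,0.6,0]]'
python3 -m crank '[[0,0,0.3,0],[0,0,0.5,0],[0,0,0.5,0]]'
```

```text
time: 24.32
tool_pos: [501.0, -225.3, 134.5]
ee_rot: [0.994, -0.11, -0.0, -0.0]
wrist_force: [0.2, -0.4, -2.4]
width: 0.152
grasp_force: 68.7
time: 24.7
tool_pos: [501.1, -225.4, 129.6]
ee_rot: [0.994, -0.11, -0.0, -0.0]
wrist_force: [0.2, 0.8, -3.0]
width: 0.154
grasp_force: 68.7
```

```bash
python3 -m crank '[[0,0,0.1,0],[0,0,0.2,0],[0,0,0.2,0]]'
python3 -m crank '[[0,0,0,0],[0,0,0,0],[0,0,0,0],[0,0,0,0]]' 0.2 40
python3 -m crank '[[0,0,-2,0],[0,0,-5,0],[0,0,-9,0],[0,0,-13,0],[1,0,-17,0],[1,0,-17,0]]'
python3 - <<'E'
from h import *
for n in("wrist","scene","top"):
    c,T=shot(n,"h_%s.png"%n)
    for t in "tray_grip tray_strip tray_home lock_grip tab_face keeper_end".split():
        for d in tip_of(t,n):
            w=(T@np.r_[d["location"],1])[:3]
            if np.linalg.norm(w-[460,-250,130])<120: print(n,t,round(d["p"],2),w.round(1))
a=cv2.imread("pics/h_scene.png")[130:250,90:250];b=cv2.imread("pics/h_wrist.png")
o=np.zeros((300,800,3),np.uint8);o[:,:400]=cv2.resize(a,(400,300),interpolation=cv2.INTER_CUBIC);o[:,400:]=cv2.resize(b,(400,300))
cv2.imwrite("pics/hang.png",o)
E
```

```text
time: 25.08
tool_pos: [501.1, -225.4, 127.8]
ee_rot: [0.994, -0.11, -0.0, -0.0]
wrist_force: [0.2, 0.7, -2.3]
width: 0.154
grasp_force: 68.7
time: 25.58
tool_pos: [501.2, -225.5, 127.9]
ee_rot: [0.994, -0.11, 0.0, 0.0]
wrist_force: [0.3, -1.1, -0.1]
width: 0.403
grasp_force: 0.0
time: 26.32
tool_pos: [513.1, -228.5, 301.5]
ee_rot: [0.994, -0.11, 0.003, 0.001]
wrist_force: [-0.8, 0.2, 0.6]
width: 0.403
grasp_force: 0.0
wrist tray_grip 0.95 [ 500.8 -220.6  127.7]
wrist tray_grip 0.23 [ 423.4 -321.   171.7]
wrist tray_strip 0.67 [ 453.7 -214.3  115.5]
wrist tray_strip 0.29 [ 458.8 -218.3  129.7]
wrist lock_grip 0.9 [ 405.6 -314.8  171.5]
wrist lock_grip 0.53 [ 461.6 -217.1  126.8]
wrist lock_grip 0.23 [ 424.9 -323.2  176.2]
wrist tab_face 0.81 [ 424.3 -322.3  171.9]
wrist keeper_end 0.98 [ 437.9 -264.4  143.9]
scene tray_grip 0.88 [ 499.5 -225.2  126.5]
scene tray_strip 0.78 [ 449.3 -212.2  121.6]
scene tray_home 0.86 [ 500.8 -224.8  123.9]
scene lock_grip 0.93 [ 403.7 -316.4  170. ]
scene tab_face 0.7 [ 425.8 -320.4  171.4]
top tray_grip 0.95 [ 498.8 -222.3  124.1]
top tray_strip 0.97 [ 451.3 -220.9  113.5]
top tray_home 0.66 [ 498.9 -225.1  128.9]
```

View pics/hang.png

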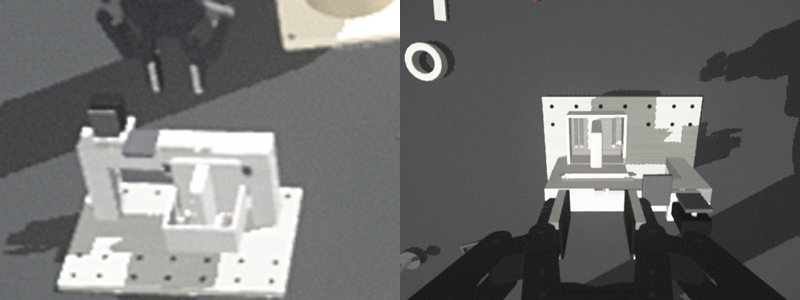

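The tray hangs home and upright: its grip is at about (500,-224,126) in all three views. Now the slider.

```bash
python3 -m crank '[[-1,1.5,0,-0.17],[-3,4,0,-0.35],[-5,6.5,0,-0.53],[-7,9,0,-0.71],[-8.8,11,0,-0.89],[-8.8,11,0,-1.07],[-8.8,11,1,-1.25],[-8.8,11,2,-1.42]]' -1 25
python3 -m crank '[[0,0,2,-0.15],[0,0,2,-0.15],[0,0,2,-0.15]]'
python3 - <<'E'
from h import *
c,T=shot("wrist","w7.png")
for t in "lock_grip tab_face keeper_end".split(): find(t,"wrist",c,T)
go([403.7,-316.6,168],1.349)
# dark block: black pixels near the projected block
g=cv2.cvtColor(c["pixels"],cv2.COLOR_RGB2GRAY);u=pix(c,T,[403.7,-316.6,188]);print(u,pix(c,T,[395,-315,188]))
x,y=u.astype(int);r=c["pixels"][max(y-75,0):y+75,x-100:x+100]
cv2.imwrite("pics/w7c.png",cv2.resize(cv2.cvtColor(r,cv2.COLOR_RGB2BGR),None,fx=4,fy=4,interpolation=cv2.INTER_CUBIC));print(max(y-75,0),x-100)
E
```

```text
time: 28.38
tool_pos: [400.9, -315.8, 277.8]
ee_rot: [0.824, 0.566, 0.0, 0.0]
wrist_force: [0.9, 0.7, -0.4]
width: 1.002
grasp_force: 0.0
time: 28.75
tool_pos: [401.2, -315.8, 258.4]
ee_rot: [0.782, 0.623, 0.0, 0.0]
wrist_force: [0.3, 0.0, 0.6]
width: 1.001
grasp_force: 0.0
wrist lock_grip 0.56 [ 404.3 -314.2  168.8] [280. 222.]
wrist tab_face 0.79 [ 422.4 -323.2  172.2] [311. 231.]
GO [-0.01  0.24  9.05] turn -0.001 yaw now 1.348 t 28.95 q [-0.69  0.24  1.87  0.    1.03 -0.47]
[281. 238.] [266. 238.]
163 181
```

View pics/w7c.png

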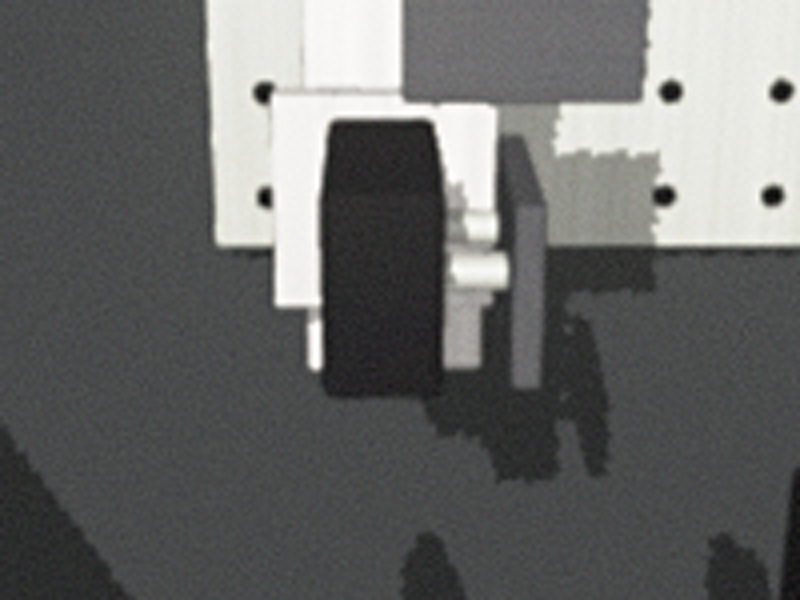

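The crop shows the black block's outer face at column 261.5 and the tab's outer face at 317.8. That puts lock_grip at column 281, which matches my estimate. Descending and squeezing.

```bash
python3 -m crank '[[0,0.25,3,0],[0,0.25,5.5,0],[0,0.25,7.5,0],[0,0.25,8.7,0],[0,0.25,9,0],[0,0.25,9,0]]'
python3 -m crank '[[0,0,0,0],[0,0,0,0],[0,0,0,0],[0,0,0,0],[0,0,0,0],[0,0,0,0]]' 1 25
```

```text
time: 29.7
tool_pos: [403.7, -316.4, 168.3]
ee_rot: [0.781, 0.624, 0.0, 0.0]
wrist_force: [-1.1, 1.0, 0.3]
width: 1.001
grasp_force: 0.0
time: 30.45
tool_pos: [403.8, -316.7, 169.0]
ee_rot: [0.781, 0.624, 0.0, 0.001]
wrist_force: [-3.5, 0.5, 10.2]
width: 0.271
grasp_force: 25.6
```

```bash
python3 -m crank '[[0.7,0,0,0],[1.7,0,0,0],[2.7,0,0,0],[3.7,0,0,0],[4.5,0,0,0],[5,0,0,0],[5,0,0,0],[5,0,0,0]]'
python3 - <<'E'
from h import *
s=observe();print((s["tool_pos"][:2]-[403.8,-316.7])@[.2198,.9756])
for n in("scene","top","wrist"):
    c,T=shot(n)
    for t in "lock_grip keeper_end tab_face".split(): find(t,n,c,T,n=2)
E
```

```text
time: 31.45
tool_pos: [414.8, -267.6, 169.0]
ee_rot: [0.781, 0.624, 0.0, 0.001]
wrist_force: [-3.3, 1.8, 11.8]
width: 0.272
grasp_force: 26.0
50.315770132995375
scene lock_grip 0.81 [ 417.9 -268.5  171.9] [150. 176.]
scene keeper_end 0.66 [ 426.3 -268.8  175.4] [150. 177.]
scene keeper_end 0.65 [ 447.7 -219.2  142.1] [170. 189.]
scene tab_face 0.51 [ 426.5 -269.3  174.8] [150. 177.]
top lock_grip 0.83 [ 411.8 -273.7  169. ] [397. 261.]
top lock_grip 0.52 [ 460.7 -222.4  126.6] [374. 243.]
top keeper_end 0.79 [ 441.4 -222.6  142.6] [376. 250.]
top keeper_end 0.32 [ 451.8 -217.6  112.4] [371. 246.]
wrist lock_grip 0.83 [ 413.6 -265.9  170.7] [273. 304.]
wrist keeper_end 0.93 [ 450.1 -215.3  145.5] [331. 153.]
```

```bash
python3 -m crank '[[0,0,0,0],[0,0,0,0],[0,0,0,0],[0,0,0,0],[0,0,0,0],[0,0,0,0]]' -1 25
python3 -m crank '[[0,0,-2,0],[0,0,-5,0],[0,0,-9,0],[0,0,-9.05,0],[0,0,-9.05,0]]'
python3 - <<'E'
from h import *
c,T=shot("wrist","w8.png");print(observe()["tool_pos"])
for t in "lock_grip keeper_end tab_face tray_grip".split(): find(t,"wrist",c,T,n=2)
for n in("scene","top"):
    d,S=shot(n,"f_%s.png"%n)
    for t in "lock_grip keeper_end tab_face tray_grip tray_strip".split(): find(t,n,d,S,n=4)
u=pix(c,T,[414.8,-267.6,188]);x,y=u.astype(int);print(u)
r=cv2.cvtColor(c["pixels"][y-100:y+75,x-100:x+100],cv2.COLOR_RGB2BGR)
o=np.zeros((420,800,3),np.uint8);o[:,:480]=cv2.resize(r,(480,420),interpolation=cv2.INTER_CUBIC)
a=cv2.imread("pics/f_scene.png")[130:250,90:250];o[:240,480:]=cv2.resize(a,(320,240),interpolation=cv2.INTER_CUBIC)
cv2.imwrite("pics/fin.png",o)
E
```

```text
time: 32.8
tool_pos: [414.3, -267.4, 167.8]
ee_rot: [0.781, 0.624, -0.0, -0.0]
wrist_force: [0.1, 0.6, -0.1]
width: 1.001
grasp_force: 0.0
time: 33.42
tool_pos: [414.1, -267.2, 257.9]
ee_rot: [0.781, 0.624, -0.0, -0.0]
wrist_force: [-0.2, 1.0, -0.1]
width: 1.003
grasp_force: 0.0
[ 413.80647891 -266.99394085  257.40435984]
wrist lock_grip 0.56 [ 416.5 -266.7  172.4] [280. 227.]
wrist keeper_end 0.62 [ 450.4 -214.6  143.9] [312. 129.]
wrist keeper_end 0.23 [ 434.5 -272.9  173.8] [310. 231.]
wrist tab_face 0.62 [ 436.6 -272.   172.4] [312. 228.]
wrist tray_grip 0.82 [ 499.9 -222.7  125.2] [380. 122.]
scene lock_grip 0.7 [ 415.6 -271.4  171.7] [149. 176.]
scene lock_grip 0.3 [656.9  12.5   2.7] [264. 266.]
scene keeper_end 0.67 [ 447.8 -222.8  143.4] [168. 189.]
scene keeper_end 0.66 [657.1  13.5   3.8] [264. 265.]
scene tab_face 0.6 [ 434.6 -272.6  174.4] [149. 180.]
scene tray_grip 0.95 [ 746.6 -202.8   68.3] [186. 288.]
scene tray_grip 0.8 [ 500.8 -224.9  125.6] [169. 206.]
scene tray_grip 0.74 [363.5 506.4  72.6] [400. 160.]
scene tray_grip 0.58 [510.8 425.5  67.3] [391. 196.]
scene tray_strip 0.88 [ 450.7 -214.9  119.1] [172. 195.]
scene tray_strip 0.84 [ 790.7 -182.    55.6] [196. 304.]
scene tray_strip 0.7 [323.6 522.   52.8] [400. 157.]
scene tray_strip 0.19 [6.664e+02 1.880e+02 6.000e-01] [326. 260.]
top lock_grip 0.87 [ 413.8 -271.2  170.8] [396. 261.]
top keeper_end 0.93 [ 443.  -224.6  143.1] [377. 250.]
top tab_face 0.47 [ 431.4 -275.3  167.9] [397. 254.]
top tray_grip 0.85 [510.5 427.3  64.5] [156. 224.]
top tray_grip 0.83 [ 498.9 -225.6  127.8] [375. 230.]
top tray_grip 0.83 [ 745.5 -205.6   67.8] [363. 151.]
top tray_strip 0.96 [317.6 525.2  48.2] [122. 288.]
top tray_strip 0.95 [558.6 414.5  54.4] [161. 209.]
top tray_strip 0.94 [ 452.2 -217.6  111.9] [371. 246.]
top tray_strip 0.79 [ 789.  -186.3   51.4] [356. 139.]
[278. 238.]
```

View pics/fin.png

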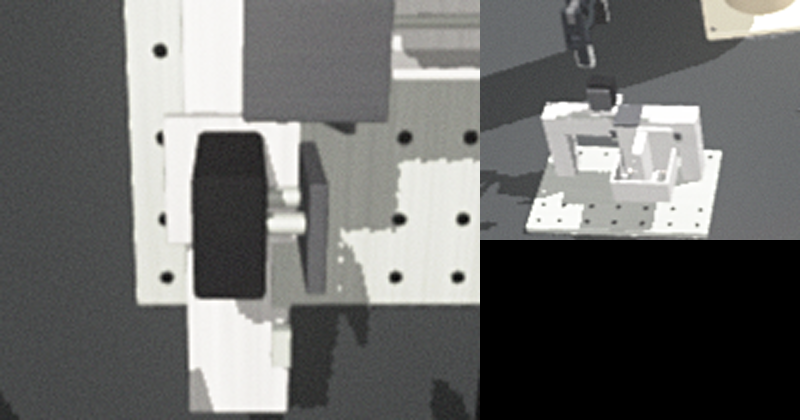

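The tab is fully out: block-to-tab span is 55.8 px, against 56.3 px at the start. The keeper lies over the strip and the tray is home and upright. Handing in.

```bash
python3 -c "
from h import *
print(env.close_job())"
```

```text
the job is handed in; nothing more can be done
None
```

The strip tray hangs home and upright at the middle of the cleat, the slider is latched at the middle detent with the keeper bar over the strip, and the job is handed in after about 34 s; the tray caught on the cleat on the first try and had to be set down on the table and re-gripped (peak force about 38 N at the wrist).

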